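Lock the microphone swivel with its pin

TASK

Please lock the test microphone's swivel: turn its arm until the hole in the arm's end lies over the hole in the base, then take the round-knobbed pin from the rack and push it down through both holes until its flange rests flat on the arm. Leave the T-handled pin in the rack; it is too short to reach the base.

Things in the scene. Friction and masses are not known exactly. Their poses are not given: they have to be found in the camera images.
- swing_arm (a joint): Angle of the flat aluminium arm (8 mm thick) that turns level on a grey base fixed to the desk. 0 = arm's hole exactly over base hole; + = counter-clockwise from above. Starts at 0.55 to 1.1, range -0.4 to 1.5, no stop at 0; stays where left (0.1 N m friction). One end, 100 mm from the pivot, is a 58 mm ring with a 30 mm hole; the opposite end carries a grip post.
- grip_post (a point): Axis of the arm's grip post, 82 mm above the desk, 22 mm below the post's top. The post is an upright round black stud, 18 mm in diameter, standing 62 mm above the arm, 85 mm from the pivot axis, opposite the arm's hole. It is fixed to the arm; grip it or push it sideways to turn the arm.
- pivot (a point): Point on the upright pivot axis of the arm, on the arm's hub, 44 mm above the desk. A small round microphone (26 mm across, top 96 mm above the desk) stands on the axis above it.
- lock_hole (a point): Centre of the mouth of the 30 mm round hole in the base's square boss (66 x 70 mm), 30 mm above the desk, 100 mm from the pivot axis. The hole goes straight down, 25 mm or deeper. The arm's upper face is 12 mm above this point (42 mm above the desk).
- pin_knob (a point): Centre of the black knob (26 mm across, 26 mm tall) of the loose locking pin, upright in a fixed grey rack 45 mm tall. Below this point: flange (46 mm across) top 32 mm, underside 37 mm; foot of the tapered 14 mm steel shank 71 mm. The shank is 34 mm long: lift over 40 mm to clear. About 0.12 kg. With the flange resting on the arm this point is 79 mm above the desk.
- tee_bar (a point): Centre of the black T-bar (56 x 16 x 16 mm) of the other pin in the same rack, 90 mm from the locking pin, at the same height; not to be used.
Things that resemble listed ones, but are neither listed nor needed, are in the scene too. Leave any red look-alike of the part that bears pin_knob alone.

How it is judged:
At the end, for the whole second after the job is handed in: Arm within 10 degrees of lined up; the round-knobbed pin through both holes (knob within 15 mm of the base hole's axis, flange within 5 mm of resting on the arm, upright within 10 degrees), at rest; the T-handled pin within 20 mm of where it was (value of joint swing_arm between -0.17 and 0.17 rad and horizontal distance between pin_knob and lock_hole below 0.015 m and z of pin_knob in the frame of lock_hole below 0.054 m and angle between pin_knob's own z axis and vertical below 0.17 rad and linear speed of round_pin below 0.02 m/s and distance of tee_bar from where it was at the start of the episode below 0.02 m); the robot touches nothing.
It fails at once if the T-handled pin is pulled out of the rack (distance of tee_bar from where it was at the start of the episode above 0.03 m).
It also fails if it takes over 54 s, if anything falls off the work surface, if the arm or the gripper's body presses on something with over 40 N, if the wrist force passes 120 N, or if a joint passes its speed limit or range.

ROBOT

A 6-joint arm with a two-finger parallel gripper is mounted at the origin on a cart in front of the work surface, level with it; the furniture and walls round the work are solid. World frame = base frame: x ahead of the robot, y to its left, z up, the work surface at z = 0. Lengths are in m, angles in rad, forces in N, time in s.
With the tool pointing down it reaches from about 0.25 to 0.775 m from the base axis. Payload 4 kg.
Tool frame: the origin (TCP) lies where the fingers leave the gripper's body, on its centre line; the fingertips stand 97 mm ahead of it and the grasp point (between the pads) lies 78 mm ahead of it (robot.tcp_to_grasp is the distance from the TCP to the grasp point, in m); z points along the fingers, y is the line along which they close (so a half turn about z gives the same grasp; the last joint's range is limited). The gripper opens to 94 mm and grips with 3 to 60 N. Pads are 16 mm wide; open, the fingers measure 119 mm over their backs; the gripper's body (75 mm by 177 mm) begins 78 mm behind the grasp point.
Start: joints at [-1.226, 0.087, 1.371, -0, 1.684, -0.103], TCP at [0.238, -0.496, 0.303] pointing down, gripper open.
Joint ranges: [-3.1, 3.1], [-0.76, 2.03], [0.27, 2.55], [-1.08, 4.22], [0.17, 2.65], [-2.57, 2.57]. Speed limits (rad/s): [2.79, 2.79, 3.14, 3.14, 3.14, 3.14].

INTERFACE

Orientations are given as a unit quaternion [w, x, y, z].
In Python, from station import robot, vision, workorder gives the robot as it stands.
- The arm moves only by the tool play_rows, never from a script. Its argument "steps" is one flat list of numbers, 6 for each row, row after row: the shift along the world's x, y, z in cm, then the turn, a rotation vector about the world's x, y, z in rad. In form: [dx, dy, dz, ax, ay, az, dx, dy, dz, ax, ay, az, ...]. A call has 1 to 5 rows; each row is the pose to reach, as a shift and turn from the pose commanded when the call began; what a row does not reach only later rows make up. A row lasts 1/10 s, in which the tool goes at most 50 mm and 8.59 degrees, less where a joint would pass 70% of its speed; a pose out of reach is approached as far as the arm can. A call with a gripper value outside its range is refused whole. "fingers" is the finger opening in cm, from 0 to 9.4, set as the call begins (left out, the last holds). The fingers move at their own pace and stop on an object; "grip_force" is the grip in N (left out, the last holds). Time passes only in rows, so rows that repeat a pose let the fingers close. It gives the time, the measured TCP pose, the force, the opening and the grip force at its end, in the units of the state.
- robot.read_state(): the state, without advancing time (a new reading comes with each control period).
- vision.get_image(name): name is "scene" or "top" or "wrist"; returns a dict with "color" (400x640x3 uint8, red, green, blue), "camera_matrix" (3x3 intrinsics, pixels), "k1" (the pictures are not rectified: a ray, as slopes to the right and down, at radius r is drawn at 1 + k1 r^2 times it, then the intrinsics apply), "position" and "rotation" of the camera in the world. Camera axes: x right, y down, z forward; pixel columns grow to the right and rows downward; lengths in m; the calibration is good to about 2 mm. A picture is of the moment at which its call begins. There is no depth.
- workorder.hand_in(): hands the job in; it is judged then, once.
The state is a dict: "t": time; "joint_positions": joint angles; "qvel": joint speeds; "joint_torque": joint torques, N m; "tool_pos": TCP position; "ee_rot": TCP orientation; "wrist_force": force on the tool from outside, world axes, zero at the start; "wrist_torque": the same for the moment, N m; "opening": finger opening in m; "grasp_force": force on a finger pad.
Only numpy, scipy, OpenCV 4.12 (cv2) and the standard library are available. Lean on these libraries where they do the work, as an engineer would, in place of code of your own. Each camera call takes 0.05 s, during which the arm holds its last target. There are 200 camera calls.

## Working session

There is one attempt and no reset: what is moved stays moved. The work goes in short steps, Python scripts to look and compute and a tool call to move; the robot and the scene stay as the last step left them, time stands still between calls to the robot, and variables do not carry over. Pictures are saved under pics/ and viewed, at most 13 in all, crops included, and the job is handed in when it is done.

Besides the shell and the picture viewer there is one more tool, called after ">>>" by a JSON object that holds its "method" and its "body". play_rows: Moves the arm, as the interface text tells. Its arguments: {"type":"object","properties":{"steps":{"type":"array"},"fingers":{"type":"number"},"grip_force":{"type":"number"}},"required":["steps"]}

```bash
mkdir -p pics; cat > h.py <<'E'
import numpy as np, cv2
from station import robot, vision, workorder
def grab(n,tag):
    d=vision.get_image(n); cv2.imwrite(f'pics/{tag}.png',d['color'][:,:,::-1]); np.save(f'pics/{tag}.npy',d,allow_pickle=True); return d
def load(tag): return np.load(f'pics/{tag}.npy',allow_pickle=True).item()
def ray(d,u,v):
    K=np.array(d['camera_matrix']); a=np.array([(u-K[0,2])/K[0,0],(v-K[1,2])/K[1,1]])
    s=a.copy()
    for _ in range(30): s=a/(1+d['k1']*(s@s))
    r=np.array(d['rotation'])
    if r.size==4:
        from scipy.spatial.transform import Rotation as R
        r=R.from_quat(np.roll(r,-1)).as_matrix()
    w=r@np.array([s[0],s[1],1]); return np.array(d['position']),w/np.linalg.norm(w)
def plane(d,u,v,z):
    p,w=ray(d,u,v); return p+w*(z-p[2])/w[2]
def tri(obs):
    A=np.zeros((3,3));b=np.zeros(3);L=[]
    for d,u,v in obs:
        p,w=ray(d,u,v);M=np.eye(3)-np.outer(w,w);A+=M;b+=M@p;L.append((p,w))
    x=np.linalg.solve(A,b); return x,[np.linalg.norm(np.cross(x-p,w)) for p,w in L]
E
python3 - <<'E'
from h import *
for n in ['scene','top','wrist']:
    d=grab(n,n+'0'); print(n,d['position'],np.shape(d['rotation']),d['k1'])
s=robot.read_state(); print(s['t'],s['tool_pos'],s['ee_rot'])
a=np.vstack([cv2.imread(f'pics/{n}0.png') for n in ['scene','top']])
E
```

```text
scene [0.01742717 0.8608104  0.80959687] (4,) -0.10233968159137904
top [ 0.33292196 -0.00270313  1.10249113] (4,) -0.014052017235052278
wrist [ 0.30601531 -0.46289123  0.38415033] (4,) -0.005773735452823059
0.15 [ 0.2380491  -0.49553897  0.30176607] [-8.61398311e-04  9.75035903e-01  2.22045572e-01 -1.02897173e-04]
```

View pics/scene0.png

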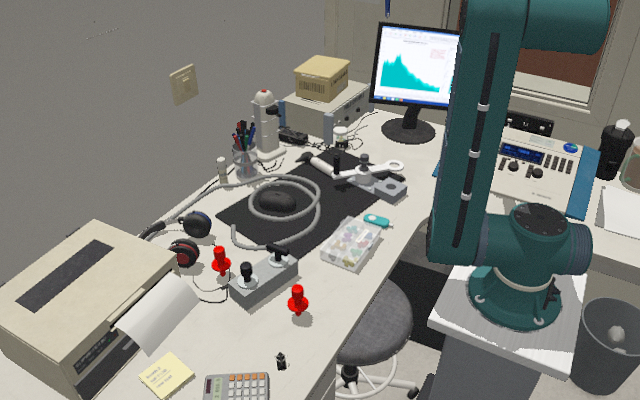

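View pics/top0.png

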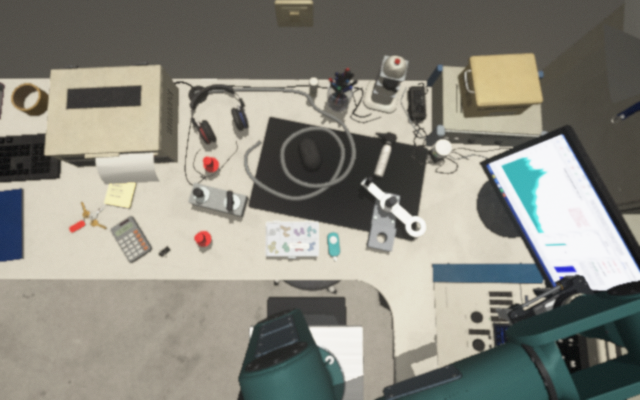

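The scene view shows the rack with the round knob at about (246,268), the T-bar at (277,250), the arm's ring at (395,167) and the base hole at (395,190). In the top view, the knob is at (199,193), the T-bar at (233,200), the ring hole at (418,226), the post at (367,183) and the base hole at (380,238). I'll enlarge these.

```bash
python3 - <<'E'
from h import *
s=cv2.imread('pics/scene0.png');t=cv2.imread('pics/top0.png')
f=lambda im,x,y:cv2.resize(im[y:y+60,x:x+80],(400,300),interpolation=cv2.INTER_CUBIC)
a=np.vstack([np.hstack([f(s,222,235),f(s,325,145)]),np.hstack([f(t,180,170),f(t,352,180)])])
cv2.imwrite('pics/crops.png',a)
T=load('top0');S=load('scene0')
for n,p,q,z in [('knob',(199,193),(246,268),.1),('tee',(233,200),(277,250),.1),('post',(367,183),(337,160),.1),('hole',(380,238),(395,190),.03),('ring',(418,226),(395,167),.042)]:
    print(n,plane(T,*p,z),plane(S,*q,z),tri([(T,*p),(S,*q)]))
E
```

```text
knob [0.51261427 0.28996426 0.1       ] [0.5083476  0.30934543 0.1       ] (array([0.51760422, 0.29592297, 0.08329043]), [np.float64(0.0021774944081650706), np.float64(0.0021774944081649848)])
tee [0.49373183 0.19737031 0.1       ] [0.48345001 0.23048112 0.1       ] (array([0.50038127, 0.20414826, 0.07085305]), [np.float64(0.0021394715871945248), np.float64(0.002139471587194389)])
post [ 0.54208205 -0.16660866  0.1       ] [ 0.54619128 -0.16269146  0.1       ] (array([ 0.54495607, -0.16596639,  0.09809229]), [np.float64(0.002630500439922151), np.float64(0.0026305004399221725)])
hole [ 0.39633759 -0.21149193  0.03      ] [ 0.38165   -0.2046352  0.03     ] (array([ 0.391398  , -0.21519657,  0.02082734]), [np.float64(0.005807914410208994), np.float64(0.005807914410208986)])
ring [ 0.4297525  -0.31886984  0.042     ] [ 0.4219255  -0.29852024  0.042     ] (array([ 0.43107111, -0.32399922,  0.02507259]), [np.float64(0.00024157781431711142), np.float64(0.00024157781431708843)])
```

View pics/crops.png

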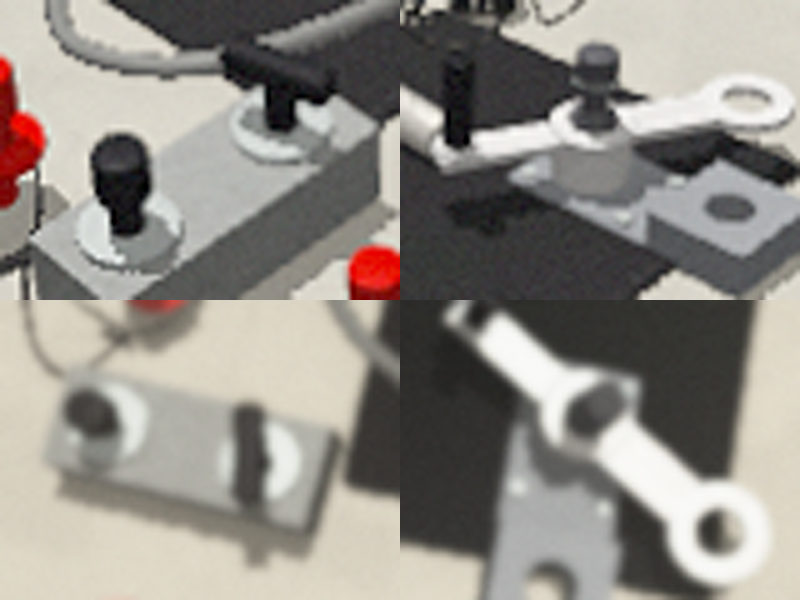

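The crops show the knob at scene (246,269) and top (198.2,192), and the ring centre at scene (395.4,165.6) and top (415.6,226.4). They also put the base hole at scene (391,186.4), the post top at scene (337.2,155) and the mic top at scene (444.5−80,157).

```bash
python3 - <<'E'
from h import *
T=load('top0');S=load('scene0')
for n,p,q,z in [('knob',(198.2,192),(246,269),.082),('post',(367,183),(337,156),.1),('hole',(380,237.5),(391,186),.03),('ring',(415.4,226),(395.2,165.4),.042),('mic',(392,201),(364.4,157),.09)]:
    print(n,plane(T,*p,z).round(3),plane(S,*q,z).round(3),tri([(T,*p),(S,*q)])[0].round(3))
# hole blob in top
im=T['color'].astype(int)
print(im[226:250:2,366:396:2].sum(2)//3)
W=load('wrist0');print(W['camera_matrix'])
E
```

```text
knob [0.519 0.298 0.082] [0.519 0.298 0.082] [0.519 0.298 0.082]
post [ 0.542 -0.167  0.1  ] [ 0.556 -0.182  0.1  ] [ 0.543 -0.163  0.113]
hole [ 0.398 -0.212  0.03 ] [ 0.399 -0.217  0.03 ] [ 0.397 -0.211  0.035]
ring [ 0.43  -0.311  0.042] [ 0.425 -0.307  0.042] [ 0.429 -0.313  0.038]
mic [ 0.494 -0.236  0.09 ] [ 0.493 -0.231  0.09 ] [ 0.495 -0.236  0.087]
[[ 53  52  74 152 176 176 176 175 173 174 174 174 174 173 135]
 [ 55  52  85 160 177 176 176 176 173 177 178 176 176 174 147]
 [ 82  65 106 169 176 177 175 172 173 176 180 180 178 179 171]
 [179 129 126 173 177 176 157 126 119 143 171 179 177 179 165]
 [204 141 139 174 176 166 128  96  86  89 134 173 178 177 154]
 [204 135 155 176 177 174 168 168 137 104 104 167 177 177 153]
 [204 132 165 177 177 183 207 211 189 128 109 167 179 180 189]
 [188 125 169 178 179 179 202 211 204 139 136 173 178 182 201]
 [166 131 177 178 180 180 185 194 187 156 168 177 179 182 206]
 [143 137 178 178 179 180 179 178 177 178 179 180 179 187 210]
 [152 125 150 160 168 175 176 176 180 180 180 179 178 193 214]
 [148 127 125 126 128 133 144 155 166 174 176 178 177 196 215]]
[[292.26210888   0.         318.17430148]
 [  0.         292.26210888 197.57187814]
 [  0.           0.           1.        ]]
```

```bash
python3 - <<'E'
from h import *
T=load('top0');S=load('scene0')
print('mon',tri([(T,482,160),(S,371,101)]),tri([(T,570,125),(S,380,24)]), tri([(T,552,290),(S,462,112)]))
for d,n in((T,'top'),(S,'scene')):
    h=cv2.cvtColor(d['color'],cv2.COLOR_RGB2HSV); m=((h[...,1]>180)&(h[...,2]>90)&((h[...,0]<8)|(h[...,0]>172))).astype(np.uint8)
    print(n,[(list(s[:5]),c.round(1)) for s,c in zip(*cv2.connectedComponentsWithStats(m)[2:]) if s[4]>40])
print('red',tri([(T,210,160),(S,219,249)]),tri([(T,203,237),(S,297,288)]))
E
```

```text
mon (array([ 0.59143085, -0.46846287,  0.14800951]), [np.float64(0.0045829196114756), np.float64(0.004582919611475459)]) (array([ 0.60892405, -0.54920281,  0.3741095 ]), [np.float64(0.001088108813141378), np.float64(0.0010881088131416286)]) (array([ 0.28898015, -0.61567114,  0.12905133]), [np.float64(0.03379214303302034), np.float64(0.033792143033020465)])
top [([np.int32(0), np.int32(0), np.int32(640), np.int32(400), np.int32(255918)], array([319.6, 199.5]))]
scene [([np.int32(0), np.int32(0), np.int32(640), np.int32(400), np.int32(255249)], array([319.7, 199.3])), ([np.int32(212), np.int32(246), np.int32(19), np.int32(30), np.int32(340)], array([220.3, 260.4])), ([np.int32(288), np.int32(284), np.int32(20), np.int32(32), np.int32(399)], array([297.3, 299.9]))]
red (array([0.61303336, 0.27201849, 0.07553289]), [np.float64(0.001561852818003437), np.float64(0.0015618528180034248)]) (array([0.39803394, 0.28176293, 0.07288515]), [np.float64(0.002588460372582625), np.float64(0.0025884603725826187)])
```

>>> {"method": "play_rows", "body": {"steps": [2,5,0,0,0,0,4,10,0,0,0,0,6,15,0,0,0,0,8,20,0,0,0,0,11,24,0,0,0,0], "fingers": 7}}

```text
t: 0.65
tool_pos: [0.3397, -0.2663, 0.3026]
ee_rot: [0.0, 0.975, 0.221, 0.0]
wrist_force: [0.6, -0.7, 0.6]
opening: 0.07
grasp_force: 0.0
```

```bash
python3 - <<'E'
from h import *
d=grab('wrist','w1'); print(d['position'])
cv2.imwrite('pics/w1v.png',cv2.resize(cv2.imread('pics/w1.png')[0:400,60:560],(750,600),interpolation=cv2.INTER_CUBIC))
E
```

```text
[ 0.40762587 -0.23358922  0.38509487]
```

View pics/w1v.png

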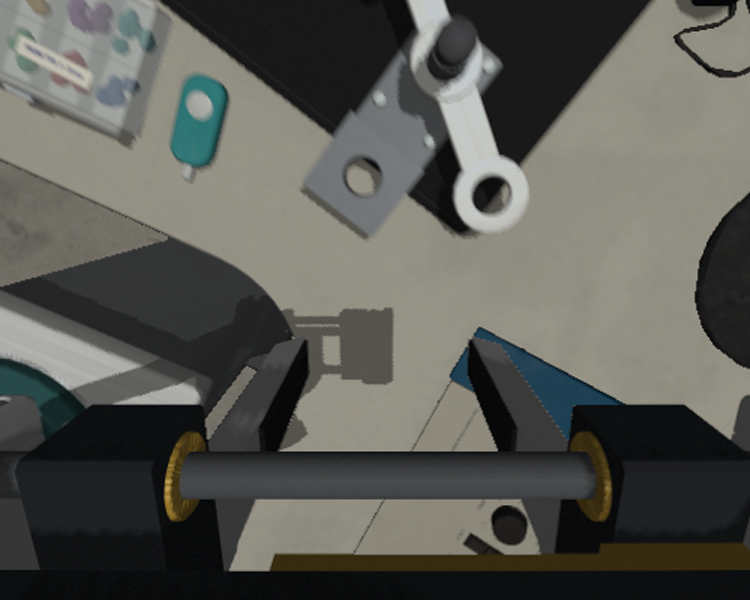

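The wrist view, in original pixels, shows the base hole at (302,117), the ring hole at (387,130) and the hub at (358,39). I'll move closer to the post.

>>> {"method": "play_rows", "body": {"steps": [4.5,2,0,0,0,0,9,4,0,0,0,0,14,6.5,0,0,0,0,14,6.5,0,0,0,0]}}

```text
t: 1.1
tool_pos: [0.4831, -0.2008, 0.3013]
ee_rot: [-0.001, 0.974, 0.225, 0.0]
wrist_force: [-0.3, -0.5, 0.8]
opening: 0.07
grasp_force: 0.0
```

```bash
python3 - <<'E'
from h import *
d=grab('wrist','w2'); print(d['position'],robot.read_state()['tool_pos'])
cv2.imwrite('pics/w2v.png',cv2.resize(cv2.imread('pics/w2.png')[0:400,60:560],(750,600),interpolation=cv2.INTER_CUBIC))
w=load('w1')
for n,p,z in[('hole',(302,117.3),.03),('ring',(387.3,130),.042),('hub',(358,38.7),.044)]: print(n,plane(w,*p,z))
E
```

```text
[ 0.55086854 -0.16785019  0.38389772] [ 0.48195028 -0.20166819  0.30142106]
hole [ 0.40064602 -0.21553066  0.03      ]
ring [ 0.43025295 -0.31012382  0.042     ]
hub [ 0.49918716 -0.23607815  0.044     ]
```

View pics/w2v.png

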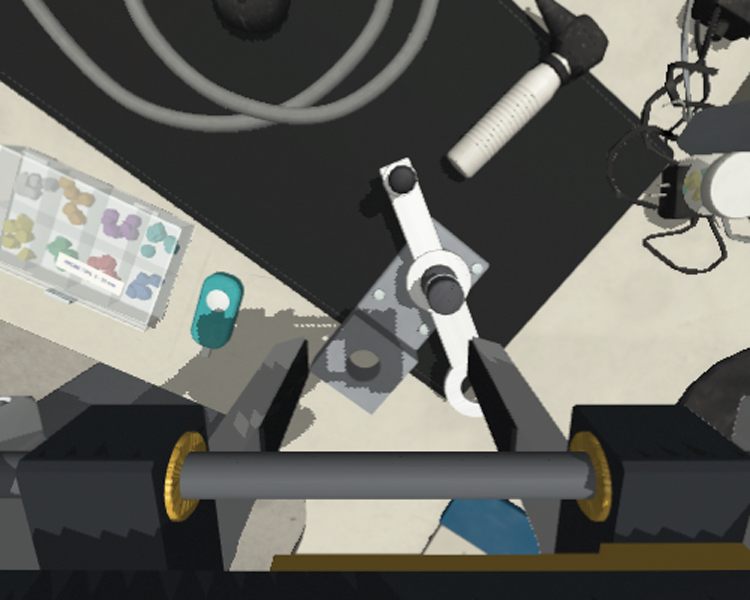

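This view shows the post top at (328.7,120), the hole at (302.7,241) and the hub at (352.7,191), in original pixels.

```bash
python3 - <<'E'
from h import *
w=load('w1');v=load('w2');S=load('scene0')
print('post',plane(v,328.7,120,.104),tri([(v,328.7,120),(S,337,155)]))
print('hole',plane(v,302.7,241.3,.03),tri([(v,302.7,241.3),(w,302,117.3)]))
print('hub',plane(v,352.7,190.7,.044),tri([(v,352.7,190.7),(w,358,38.7)]))
E
```

```text
post [ 0.55378829 -0.17626096  0.104     ] (array([ 0.55369447, -0.17620415,  0.10697813]), [np.float64(7.075634284323572e-05), np.float64(7.075634284344039e-05)])
hole [ 0.40247383 -0.21625606  0.03      ] (array([ 0.40089129, -0.21602636,  0.02698902]), [np.float64(0.0007156494570807045), np.float64(0.0007156494570806053)])
hub [ 0.49375208 -0.24034599  0.044     ] (array([ 0.49578907, -0.23666321,  0.0579574 ]), [np.float64(0.000764366814660091), np.float64(0.0007643668146599436)])
```

>>> {"method": "play_rows", "body": {"steps": [4,1.4,0,0,0,0,7.2,2.5,0,0,0,0,7.2,2.5,-4.5,0,0,0,7.2,2.5,-9,0,0,0,7.2,2.5,-13.5,0,0,0]}}

```text
t: 1.65
tool_pos: [0.551, -0.1795, 0.1666]
ee_rot: [0.001, 0.975, 0.222, 0.0]
wrist_force: [0.7, -0.8, -0.8]
opening: 0.0696
grasp_force: 0.0
```

>>> {"method": "play_rows", "body": {"steps": [0,0,0,0,0,0,0,0,0,0,0,0,0,0,0,0,0,0,0,0,0,0,0,0,0,0,0,0,0,0], "fingers": 0.5, "grip_force": 15}}

```text
t: 2.15
tool_pos: [0.5529, -0.1789, 0.1706]
ee_rot: [0.002, 0.975, 0.222, 0.002]
wrist_force: [-0.1, -0.1, -0.6]
opening: 0.0333
grasp_force: 0.0
```

>>> {"method": "play_rows", "body": {"steps": [0,0,0,0,0,0,0,0,0,0,0,0,0,0,0,0,0,0,0,0,0,0,0,0,0,0,0,0,0,0]}}

```text
t: 2.65
tool_pos: [0.5523, -0.1781, 0.1685]
ee_rot: [0.0, 0.975, 0.222, 0.001]
wrist_force: [-0.2, 1.0, 6.4]
opening: 0.0177
grasp_force: 15.0
```

>>> {"method": "play_rows", "body": {"steps": [0.6,-0.6,0,0,0,0,1.2,-1.35,0,0,0,0,1.65,-2.1,0,0,0,0,2.05,-2.9,0,0,0,0,2.35,-3.75,0,0,0,0]}}

```text
t: 3.15
tool_pos: [0.5762, -0.2156, 0.1681]
ee_rot: [-0.0, 0.975, 0.222, 0.001]
wrist_force: [1.6, 3.7, 3.8]
opening: 0.0179
grasp_force: 15.0
```

>>> {"method": "play_rows", "body": {"steps": [0.22,-0.85,0,0,0,0,0.35,-1.75,0,0,0,0,0.37,-2.65,0,0,0,0,0.3,-3.5,0,0,0,0,0.17,-4.35,0,0,0,0]}}

```text
t: 3.65
tool_pos: [0.5767, -0.2601, 0.1676]
ee_rot: [-0.0, 0.975, 0.222, -0.0]
wrist_force: [-0.5, 3.7, 4.5]
opening: 0.0177
grasp_force: 15.0
```

>>> {"method": "play_rows", "body": {"steps": [0,0,0,0,0,0,0,0,0,0,0,0,0,0,0,0,0,0]}}

```text
t: 3.95
tool_pos: [0.5767, -0.2601, 0.1676]
ee_rot: [0.001, 0.975, 0.222, -0.001]
wrist_force: [-1.2, -1.5, 2.0]
opening: 0.0177
grasp_force: 15.0
```

```bash
python3 - <<'E'
from h import *
d=grab('top','t2');w=grab('scene','s2');print(robot.read_state()['tool_pos'])
a=cv2.imread('pics/t2.png')[170:260,340:460];b=cv2.imread('pics/s2.png')[130:220,320:440]
cv2.imwrite('pics/t2v.png',cv2.resize(np.hstack([a,b]),(800,300),interpolation=cv2.INTER_CUBIC))
E
```

```text
[ 0.57679142 -0.25980163  0.16757311]
```

View pics/t2v.png

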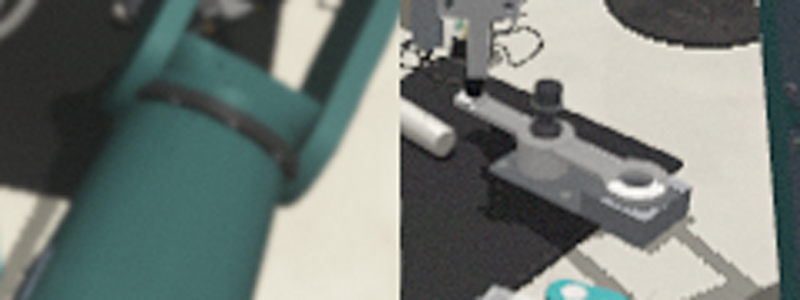

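The scene crop shows the arm's ring over the square boss, so it is roughly lined up. I'll release the post, rise and check with the wrist camera.

>>> {"method": "play_rows", "body": {"steps": [0,0,0,0,0,0,0,0,0,0,0,0,0,0,0,0,0,0,0,0,0,0,0,0,0,0,3,0,0,0], "fingers": 7}}

```text
t: 4.55
tool_pos: [0.575, -0.2579, 0.1921]
ee_rot: [-0.004, 0.975, 0.222, -0.004]
wrist_force: [-0.1, -0.6, -1.0]
opening: 0.0539
grasp_force: 0.0
```

>>> {"method": "play_rows", "body": {"steps": [0,0,5,0,0,0,0,0,9.5,0,0,0,-5,0.5,10.5,0,0,0,-10,1,10.5,0,0,0,-15,1.5,10.5,0,0,0]}}

```text
t: 5.05
tool_pos: [0.4276, -0.2443, 0.3033]
ee_rot: [0.001, 0.975, 0.222, 0.0]
wrist_force: [-0.2, 0.1, 0.2]
opening: 0.0701
grasp_force: 0.0
```

>>> {"method": "play_rows", "body": {"steps": [-4,0,0,0,0,0,-4,0,0,0,0,0,-4,0,0,0,0,0]}}

```text
t: 5.35
tool_pos: [0.3886, -0.2445, 0.3032]
ee_rot: [0.001, 0.975, 0.222, 0.001]
wrist_force: [-0.2, 1.0, 0.2]
opening: 0.0698
grasp_force: 0.0
```

```bash
python3 - <<'E'
from h import *
d=grab('wrist','w3'); print(d['position'],robot.read_state()['tool_pos'],robot.read_state()['t'])
cv2.imwrite('pics/w3v.png',cv2.resize(cv2.imread('pics/w3.png')[0:300,180:500],(800,600)[:2],interpolation=cv2.INTER_CUBIC)[:, :])
E
```

```text
[ 0.45642749 -0.21172799  0.3857519 ] [ 0.38932577 -0.24457118  0.30304843] 5.4
```

View pics/w3v.png

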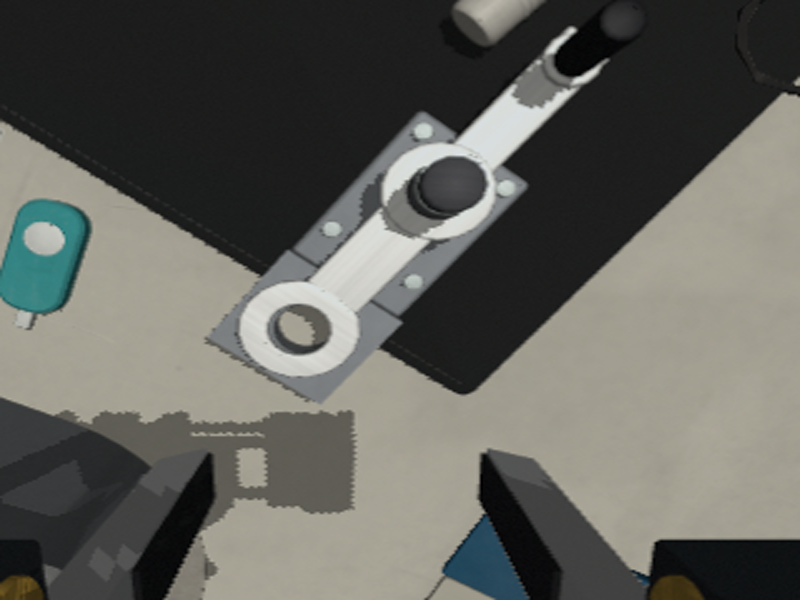

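The ring is centred at (300,163.5) in original pixels and the boss at about (302.4,164.5), so they are closely lined up. I'll compute the offset and move towards the rack.

```bash
python3 - <<'E'
from h import *
d=load('w3')
print('ring',plane(d,300,163.5,.042),'boss',plane(d,302.4,164.5,.03))
E
```

```text
ring [ 0.40142409 -0.21438421  0.042     ] boss [ 0.39965327 -0.21763807  0.03      ]
```

>>> {"method": "play_rows", "body": {"steps": [1,5,0,0,0,0.14,2,9.5,0,0,0,0.28,3,14,0,0,0,0.42,4,18.5,0,0,0,0.56,5,23,0,0,0,0.7]}}

```text
t: 5.9
tool_pos: [0.4403, -0.0121, 0.3027]
ee_rot: [0.0, 0.838, 0.546, 0.0]
wrist_force: [0.9, 0.1, 0.6]
opening: 0.0697
grasp_force: 0.0
```

>>> {"method": "play_rows", "body": {"steps": [1,4.5,0,0,0,0.14,2,9,0,0,0,0.2,3,13.5,0,0,0,0.2,4,18,0,0,0,0.2,5,22,0,0,0,0.2]}}

```text
t: 6.4
tool_pos: [0.4898, 0.2093, 0.3022]
ee_rot: [-0.0, 0.781, 0.625, 0.0]
wrist_force: [0.6, -0.2, 0.4]
opening: 0.07
grasp_force: 0.0
```

The hole and ring agree to about 3 mm, and the insertion target is (0.401,-0.216). Next I'll look at the knob from close by.

```bash
python3 - <<'E'
from h import *
d=grab('wrist','w4'); print(d['position'],robot.read_state()['tool_pos'],robot.read_state()['t'])
cv2.imwrite('pics/w4v.png',cv2.resize(cv2.imread('pics/w4.png')[0:360,80:560],(800,600),interpolation=cv2.INTER_CUBIC))
E
```

```text
[0.5058927  0.28323942 0.38465253] [0.49042292 0.21412296 0.30130122] 6.45
```

View pics/w4v.png

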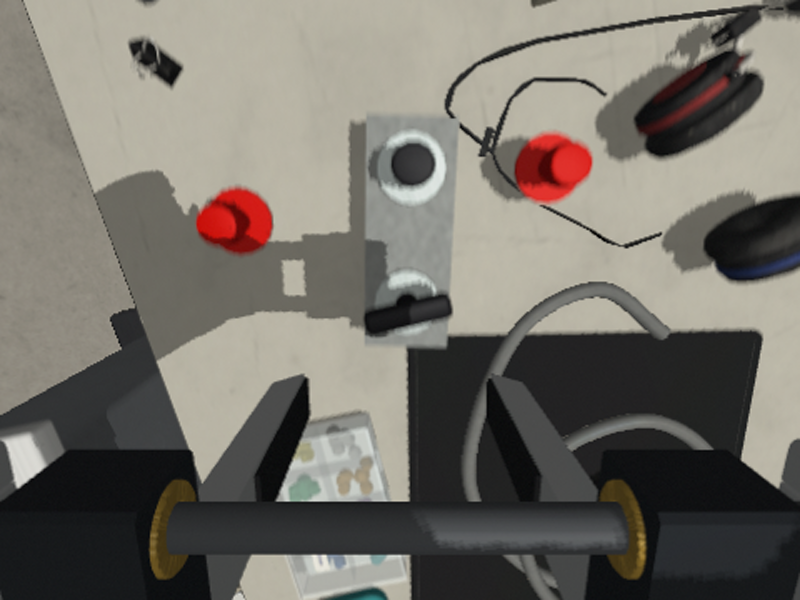

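The view shows the knob's top at (327.8,98.4) in original pixels, the T-bar nearer the gripper, and the red pins to each side, clear of the fingers.

```bash
python3 - <<'E'
from h import *
d=load('w4');S=load('scene0');T=load('top0')
print(plane(d,327.8,98.4,.095),tri([(d,327.8,98.4),(S,246,264)]),tri([(d,327.8,98.4),(S,246,264),(T,198.2,192)]))
E
```

```text
[0.51867694 0.29949937 0.095     ] (array([0.51775206, 0.29871305, 0.09803801]), [np.float64(0.0009998673660652603), np.float64(0.000999867366065249)]) (array([0.51793647, 0.29660547, 0.09477691]), [np.float64(0.0029953226870808626), np.float64(0.0011385583170203093), np.float64(0.0030585378601966154)])
```

>>> {"method": "play_rows", "body": {"steps": [1.4,4.2,0,0,0,0,2.8,8.5,0,0,0,0,2.8,8.5,-4,0,0,0,2.8,8.5,-7,0,0,0,2.8,8.5,-7,0,0,0]}}

```text
t: 6.95
tool_pos: [0.5152, 0.2911, 0.2259]
ee_rot: [-0.002, 0.781, 0.625, -0.006]
wrist_force: [-0.5, 0.1, -0.8]
opening: 0.07
grasp_force: 0.0
```

>>> {"method": "play_rows", "body": {"steps": [0,0,-3,0,0,0,0,0,-6,0,0,0,0,0,-7,0,0,0,0,0,-7,0,0,0,0,0,-7,0,0,0]}}

```text
t: 7.45
tool_pos: [0.5179, 0.291, 0.1647]
ee_rot: [0.0, 0.781, 0.624, 0.001]
wrist_force: [0.9, 0.5, -0.2]
opening: 0.07
grasp_force: 0.0
```

>>> {"method": "play_rows", "body": {"steps": [0,0.8,-0.4,0,0,0,0,0.8,-0.4,0,0,0,0,0.8,-0.4,0,0,0]}}

```text
t: 7.75
tool_pos: [0.517, 0.299, 0.1596]
ee_rot: [0.0, 0.781, 0.624, 0.001]
wrist_force: [0.1, 0.2, -0.2]
opening: 0.0705
grasp_force: 0.0
```

>>> {"method": "play_rows", "body": {"steps": [0,0,0,0,0,0,0,0,0,0,0,0,0,0,0,0,0,0,0,0,0,0,0,0,0,0,0,0,0,0], "fingers": 1.5, "grip_force": 25}}

```text
t: 8.25
tool_pos: [0.5168, 0.2985, 0.1587]
ee_rot: [0.0, 0.781, 0.624, 0.0]
wrist_force: [-0.4, 0.6, 0.9]
opening: 0.0333
grasp_force: 0.0
```

>>> {"method": "play_rows", "body": {"steps": [0,0,0,0,0,0,0,0,0,0,0,0,0,0,0,0,0,0,0,0,0,0,0,0]}}

```text
t: 8.65
tool_pos: [0.5169, 0.2985, 0.1587]
ee_rot: [0.0, 0.781, 0.624, 0.0]
wrist_force: [0.9, -0.4, -0.1]
opening: 0.0254
grasp_force: 25.0
```

>>> {"method": "play_rows", "body": {"steps": [0,0,2.5,0,0,0,0,0,5.5,0,0,0,0,0,9,0,0,0,0,0,12.5,0,0,0,0,0,14,0,0,0]}}

```text
t: 9.15
tool_pos: [0.5174, 0.2989, 0.3028]
ee_rot: [0.001, 0.781, 0.624, 0.003]
wrist_force: [0.7, 0.0, 0.2]
opening: 0.0255
grasp_force: 25.0
```

>>> {"method": "play_rows", "body": {"steps": [-0.8,-4,0,0,0,0,-1.8,-8.5,0,0,0,0,-2.8,-13,0,0,0,0,-3.8,-17.5,0,0,0,0,-4.8,-22,0,0,0,0]}}

```text
t: 9.65
tool_pos: [0.4677, 0.077, 0.2973]
ee_rot: [-0.001, 0.781, 0.624, -0.001]
wrist_force: [0.9, -0.4, -1.5]
opening: 0.0257
grasp_force: 25.0
```

>>> {"method": "play_rows", "body": {"steps": [-1,-4.5,0,0,0,0,-2,-9,0,0,0,0,-3,-13.5,0,0,0,0,-4,-18,0,0,0,0,-5,-22.5,0,0,0,0]}}

```text
t: 10.15
tool_pos: [0.4177, -0.1479, 0.2975]
ee_rot: [-0.001, 0.781, 0.624, -0.0]
wrist_force: [-0.2, -0.0, -1.3]
opening: 0.0254
grasp_force: 25.0
```

>>> {"method": "play_rows", "body": {"steps": [-0.6,-2.5,0,0,0,0,-1.5,-6,0,0,0,0,-1.5,-6,0,0,0,0,-1.5,-6,0,0,0,0]}}

```text
t: 10.55
tool_pos: [0.4033, -0.2067, 0.2975]
ee_rot: [-0.001, 0.782, 0.623, -0.0]
wrist_force: [0.3, -0.1, -1.3]
opening: 0.0255
grasp_force: 25.0
```

```bash
python3 - <<'E'
from h import *
d=grab('wrist','w5');s=grab('scene','s5'); print(robot.read_state()['tool_pos'],robot.read_state()['t'])
a=cv2.imread('pics/s5.png')[60:240,300:480];b=cv2.imread('pics/w5.png')[150:400,170:470]
cv2.imwrite('pics/v5.png',np.hstack([cv2.resize(a,(360,360)),cv2.resize(b,(432,360))]))
E
```

```text
[ 0.40381678 -0.20568005  0.29801634] 10.65
```

View pics/v5.png

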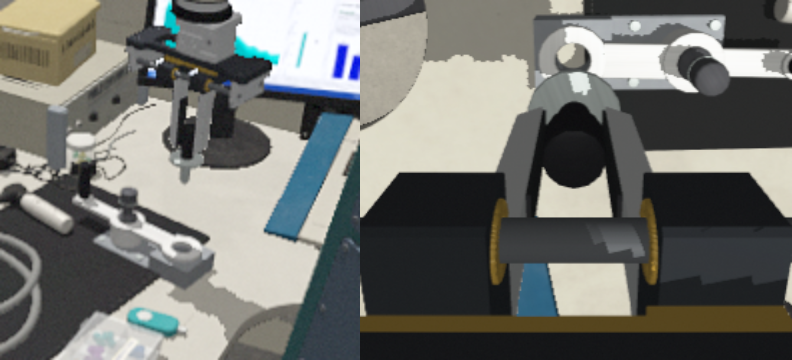

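The pin hangs upright in the grip, with the ring hole visible at (317,190) and the flange at (319,223) in the wrist picture. I'll check this with rays.

```bash
python3 - <<'E'
from h import *
d=load('w5')
print('flange',plane(d,319.3,222.9,.188),'ring',plane(d,317.2,189.6,.042))
E
```

```text
flange [ 0.40459393 -0.20099974  0.188     ] ring [ 0.39991208 -0.2112402   0.042     ]
```

>>> {"method": "play_rows", "body": {"steps": [-0.3,-0.6,0,0,0,0,-0.3,-1.1,-3,0,0,0,-0.3,-1.1,-6.5,0,0,0,-0.3,-1.1,-9.7,0,0,0,-0.3,-1.1,-9.7,0,0,0]}}

```text
t: 11.15
tool_pos: [0.3986, -0.2153, 0.1968]
ee_rot: [-0.005, 0.781, 0.625, -0.001]
wrist_force: [-0.1, 0.4, -1.7]
opening: 0.0254
grasp_force: 25.0
```

>>> {"method": "play_rows", "body": {"steps": [0,0,0,0,0,0,0,0,0,0,0,0]}}

```text
t: 11.35
tool_pos: [0.4019, -0.2179, 0.2041]
ee_rot: [0.002, 0.781, 0.624, 0.001]
wrist_force: [0.9, -0.0, -0.3]
opening: 0.0256
grasp_force: 25.0
```

```bash
python3 - <<'E'
from h import *
d=grab('wrist','w6');s=grab('scene','s6'); print(robot.read_state()['tool_pos'],robot.read_state()['t'])
a=cv2.imread('pics/s6.png')[120:220,350:450];b=cv2.imread('pics/w6.png')[130:330,200:440]
cv2.imwrite('pics/v6.png',np.hstack([cv2.resize(a,(360,360)),cv2.resize(b,(432,360))]))
E
```

```text
[ 0.40180422 -0.21800788  0.20411679] 11.45
```

View pics/v6.png

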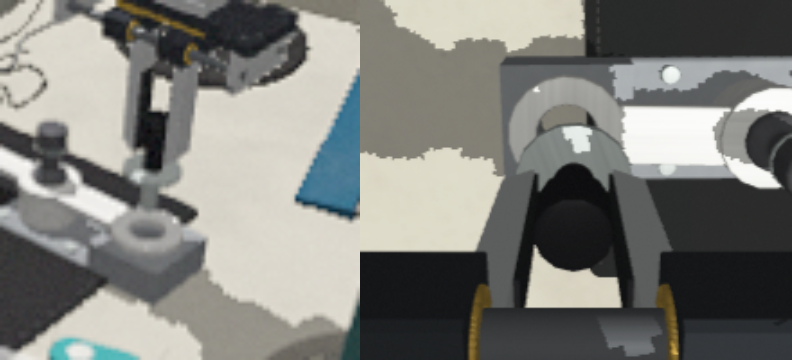

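The shank foot sits right over the ring hole in the scene crop, and the ring is about 3 mm to the −x side in the wrist crop. I'll nudge that way and descend.

>>> {"method": "play_rows", "body": {"steps": [-0.3,0.1,0,0,0,0,-0.3,0.1,-1.3,0,0,0,-0.3,0.1,-2.3,0,0,0,-0.3,0.1,-3.2,0,0,0,-0.3,0.1,-3.9,0,0,0]}}

```text
t: 11.95
tool_pos: [0.3973, -0.2161, 0.161]
ee_rot: [-0.001, 0.781, 0.624, -0.0]
wrist_force: [0.5, 0.7, -2.5]
opening: 0.0255
grasp_force: 25.0
```

>>> {"method": "play_rows", "body": {"steps": [0,0,-0.3,0,0,0,0,0,-0.5,0,0,0,0,0,-0.5,0,0,0,0,0,-0.5,0,0,0]}}

```text
t: 12.35
tool_pos: [0.398, -0.2166, 0.1581]
ee_rot: [0.0, 0.781, 0.624, 0.0]
wrist_force: [0.1, 0.2, -0.7]
opening: 0.0254
grasp_force: 25.0
```

>>> {"method": "play_rows", "body": {"steps": [0,0,-0.1,0,0,0,0,0,-0.2,0,0,0,0,0,-0.2,0,0,0]}}

```text
t: 12.65
tool_pos: [0.3979, -0.2166, 0.1559]
ee_rot: [0.0, 0.781, 0.624, 0.0]
wrist_force: [0.1, -0.4, -1.1]
opening: 0.0255
grasp_force: 25.0
```

>>> {"method": "play_rows", "body": {"steps": [0,0,-0.1,0,0,0,0,0,-0.1,0,0,0]}}

```text
t: 12.85
tool_pos: [0.3979, -0.2166, 0.1557]
ee_rot: [0.0, 0.781, 0.624, 0.0]
wrist_force: [-1.6, 1.1, 4.1]
opening: 0.0252
grasp_force: 25.0
```

Contact came at the expected height. I'll release and rise.

>>> {"method": "play_rows", "body": {"steps": [0,0,0,0,0,0,0,0,0,0,0,0,0,0,0,0,0,0,0,0,0,0,0,0,0,0,0,0,0,0], "fingers": 6}}

```text
t: 13.35
tool_pos: [0.3978, -0.2165, 0.1545]
ee_rot: [-0.0, 0.781, 0.624, -0.0]
wrist_force: [0.3, -0.9, -0.3]
opening: 0.0587
grasp_force: 0.0
```

>>> {"method": "play_rows", "body": {"steps": [0,0,2,0,0,0,0,0,5,0,0,0,0,0,9,0,0,0,0,0,13,0,0,0,0,0,13,0,0,0]}}

```text
t: 13.85
tool_pos: [0.3996, -0.2178, 0.2914]
ee_rot: [0.006, 0.781, 0.624, 0.002]
wrist_force: [1.1, -0.5, 0.4]
opening: 0.0596
grasp_force: 0.0
```

```bash
python3 - <<'E'
from h import *
d=grab('wrist','w7');s=grab('scene','s7'); print(robot.read_state()['tool_pos'],robot.read_state()['t'])
a=cv2.imread('pics/s7.png')[120:220,350:450];b=cv2.imread('pics/w7.png')[90:290,200:440]
cv2.imwrite('pics/v7.png',np.hstack([cv2.resize(a,(360,360)),cv2.resize(b,(432,360))]))
E
```

```text
[ 0.39811693 -0.21670294  0.28568441] 13.95
```

View pics/v7.png

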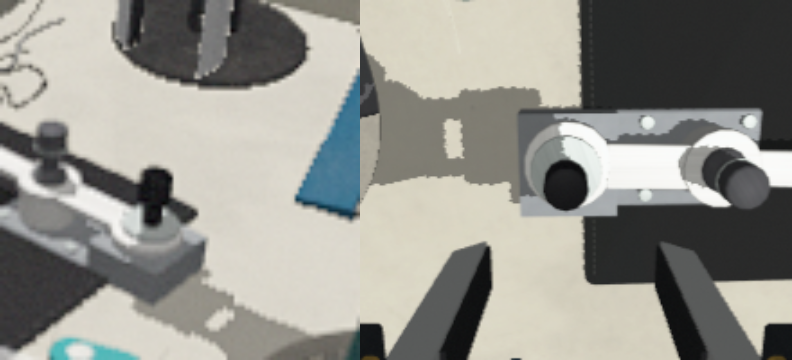

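The pin stands upright with its flange flat on the ring, the arm lies along the base, and the gripper is clear.

```bash
python3 -c "
from h import *
print(workorder.hand_in())"
```

```text
the job is handed in; nothing more can be done
None
```

The arm is turned over the base hole and the round-knobbed pin is seated flat through both holes. The T-handled pin was left in the rack, and the job was handed in at about 14 s of the 54 s; hand-in returned no verdict.

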